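Check that the caster-kit case is caught shut

TASK

Before this cart is wheeled off, make sure that the orange-lidded kit case is really caught shut: take its steel pull handle and tug it firmly straight up. If the lid holds, just let go; if it gives and lifts, press the lid back down until its catch snaps home. Leave it fully shut with the handle sprung back down, and do not touch the blue-lidded case.

Things in the scene. Friction and masses are not known exactly. Their poses are not given: they have to be found in the camera images.
- orange_grip (a point): Middle of the orange case's pull handle: a round steel bar, 14 mm thick, 60 long, on two posts 40 apart, centre 43 mm above the lid top, 28 behind the lid's front edge, 152 in front of the hinge; 147.5 mm above the table when shut and down. y along the bar, x level from front edge to hinge (tips with the lid). Pinch the bar from above, jaws closing along x; it rocks a little: lift straight up.
- orange_lid (a joint): Orange lid's angle at its far hinge, rad: 0 shut, grows as the front rises. Sprung catch in the front wall. Caught: stays under 0.01, holds 15 N upward. Not caught: rests at about 0.06 (handle 9 mm higher), lifts freely at 2 to 4 N, sinks slowly when let go. Starts either way. About 10 N straight down on top of the handle bar snaps it home (15 N is plenty); it then stops firmly at 0.
- orange_pull (a joint): How far the orange case's handle is drawn up out of its lid, m: 0 down, 0.016 upper stop. A spring draws it back: 2.7 N starts it, 5.7 N at 0.010. If the catch holds, a tug draws the handle up and the lid stays put (10 mm is a firm tug); if not, the lid rises with the handle: tug up 12 mm to tell.
- blue_case: Look-alike case with a blue lid, not to be touched; its lid is caught. Same make as the orange: fixed grey shell 180 (x) by 200 (y) by 90 mm high, lid 14 mm thick, same handle. Origin: centre of its underside; x axis from front to hinge.

How it is judged:
By the outcome, as a careful person would: the job done as asked, in the order asked, and still so for the second after the job is handed in, with the robot touching nothing.
It also fails if it takes over 45 s, if anything falls off the work surface, if the arm or the gripper's body presses on something with over 40 N, if the wrist force passes 120 N, or if a joint passes its speed limit or range.

ROBOT

A 6-joint arm with a two-finger parallel gripper is mounted at the origin on the work surface. World frame = base frame: x ahead of the robot, y to its left, z up, the work surface at z = 0. Lengths are in m, angles in rad, forces in N, time in s.
With the tool pointing down it reaches from about 0.375 to 0.975 m from the base axis. Payload 3.8 kg.
Tool frame: the origin (TCP) lies at the very end of the fingers, on their centre line; the grasp point (between the pads) lies 19 mm behind it; z points along the fingers, y is the direction in which the jaws open and shut (so a half turn about z gives the same grasp; the last joint's range is limited). The gripper opens to 85 mm and grips with 20 to 120 N. Pads are 22 mm wide; open, the fingers measure 114 mm over their backs; the gripper's body (76 mm by 85 mm) begins 54 mm behind the grasp point. The pads swing forward as they close: fully open they stand 13 mm farther back than shut.
Start: joints at [1.099, 0.264, 1.604, -0, 1.274, -0.037], TCP at [0.284, 0.612, 0.231] pointing down, gripper open.
Joint ranges: [-2.63, 2.63], [-0.94, 2.18], [0.31, 2.57], [-1.31, 4.45], [0, 2.66], [-2.55, 2.55]. Speed limits (rad/s): [2.57, 2.57, 3.14, 3.14, 3.14, 3.14].

INTERFACE

Orientations are given as a rotation vector (axis times angle).
In Python, from workcell import bot gives the robot as it stands.
- The arm moves only by the tool jog_arm, never from a script. Its argument "plan" is a list of rows, each an object of numbers: "claw": the closure, from 0 (fully open) to 1 (shut); "x", "y", "z": the shift along the tool's x, y, z in m; "turn": the turn about the tool's z in degrees. In form: [{"claw": .., "x": .., "y": .., "z": .., "turn": ..}, ...]. A call has 1 to 10 rows; each row shifts and turns the commanded pose from where the row before left it, along the tool's axes as they then stand; what a row does not reach is not made up. A row lasts 1/8 s, in which the tool goes at most 62.5 mm and 10.7 degrees, less where a joint would pass 70% of its speed; a pose out of reach is approached as far as the arm can. A call is refused whole if a number of a shift passes 0.0625 or a number of a turn 10.7, either way. A call with a gripper value outside its range is refused whole. The fingers move at their own pace and stop on an object; "newtons" is the grip in N (left out, the last holds). Time passes only in rows, so rows that do not move let the fingers close. It gives the time, the measured TCP pose, the force and the opening at its end, in the units of the state.
- bot.read_state(): the state, without advancing time (a new reading comes with each control period).
- bot.read_camera(name): name is "side" or "top"; returns the picture (420x560x3 uint8, red, green, blue); there is no depth.
- bot.camera_params(name): a dict with "fx", "fy", "cx", "cy" (pixels), "world_to_cam" (4x4, takes a point from world to camera coordinates). Camera axes: x right, y up, looking along -z (the intrinsics and any distortion apply to the point x, -y, -z); pixel columns grow to the right and rows downward; lengths in m; the calibration is good to about 2 mm. A picture is of the moment at which its call begins. camera_params takes no time and is no camera call.
- bot.finish_job(): hands the job in, once; it reports no verdict.
The state is a dict: "time": time; "q": joint angles; "joint_vel": joint speeds; "joint_torque": joint torques, N m; "tool_pos": TCP position; "tcp_rot": TCP orientation; "wrist_force": force on the tool from outside, world axes, zero at the start; "torque": the same for the moment, N m; "width": opening from 0.0 (shut) to 1.0 (fully open).
Only numpy, scipy, OpenCV 4.12 (cv2) and the standard library are available. Lean on these libraries where they do the work, as an engineer would, in place of code of your own. Each camera call takes 0.05 s, during which the arm holds its last target. There are 200 camera calls.

## Working session

There is one attempt and no reset: what is moved stays moved. The work goes in short steps, Python scripts to look and compute and a tool call to move; the robot and the scene stay as the last step left them, time stands still between calls to the robot, and variables do not carry over. Pictures are saved under pics/ and viewed, about 8 in all and at most 12, crops included, and the job is handed in when it is done.

Besides the shell and the picture viewer there is one more tool, called after "Emit:" in YAML: its name, and indented under it one key for each argument. jog_arm: Moves the arm, as the interface text tells. Its arguments: {"type":"object","properties":{"plan":{"type":"array","items":{"type":"object","properties":{"claw":{"type":"number"},"x":{"type":"number"},"y":{"type":"number"},"z":{"type":"number"},"turn":{"type":"number"}}}},"newtons":{"type":"number"}},"required":["plan"]}

```bash
mkdir -p pics; python3 - <<'E'
from workcell import bot
import cv2
for n in("top","side"):
    cv2.imwrite(f"pics/{n}0.png",bot.read_camera(n)[...,::-1])
    p=bot.camera_params(n); print(n,p)
s=bot.read_state(); print(s)
E
```

```text
top {'fx': 385.8045812755849, 'fy': 385.8045812755849, 'cx': 278.2646170573143, 'cy': 214.4848796372933, 'world_to_cam': array([[-0.1525025 , -0.98829927,  0.00274722,  0.06343294],
       [ 0.96428635, -0.14818688,  0.21952784, -0.61168886],
       [-0.21655211,  0.03612765,  0.97560237, -0.74048595],
       [ 0.        ,  0.        ,  0.        ,  1.        ]])}
side {'fx': 443.97060973891365, 'fy': 443.97060973891365, 'cx': 273.2658105324115, 'cy': 200.66172510283857, 'world_to_cam': array([[ 0.95758095, -0.28786896, -0.01304534, -0.57397625],
       [ 0.18287341,  0.57208577,  0.79954687, -0.17565952],
       [-0.22270167, -0.76801649,  0.60046201, -1.02703432],
       [ 0.        ,  0.        ,  0.        ,  1.        ]])}
{'time': 0.1, 'q': array([ 1.09914564e+00,  2.64721820e-01,  1.60527561e+00, -5.22291303e-06,
        1.27371756e+00, -3.68880036e-02]), 'joint_vel': array([-0.00011027, -0.00111683, -0.00279136,  0.00041292, -0.00090854,
       -0.00037411]), 'joint_torque': array([ 6.22368425e-04, -5.16706324e+01, -3.68587804e+01,  8.69053360e-05,
        6.29328439e-03, -2.35675748e-05]), 'tool_pos': array([0.2839909 , 0.61159545, 0.23003627]), 'tcp_rot': array([-0.67744096, -3.0671394 ,  0.00322799]), 'wrist_force': array([-0.30815494, -0.27886002, -0.51881107]), 'torque': array([-0.00553237,  0.00806579, -0.01256683]), 'width': 0.9980805994381143}
```

View pics/top0.png

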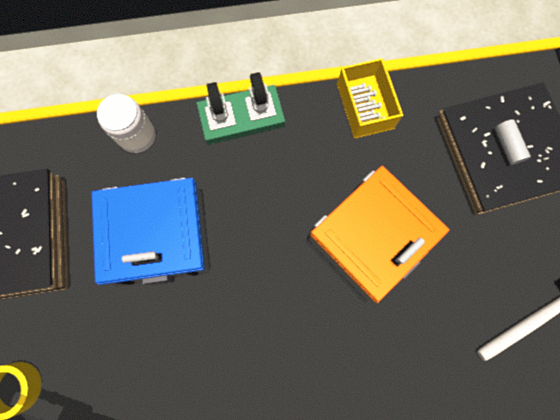

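View pics/side0.png

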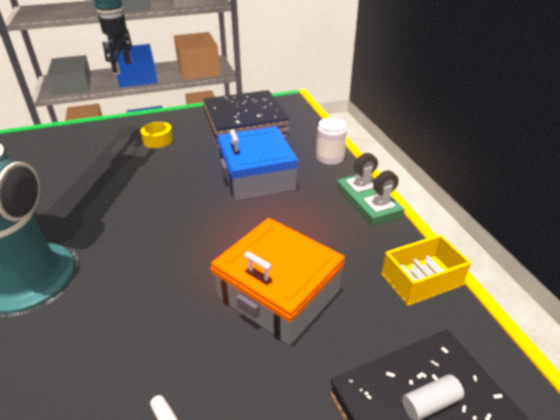

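```bash
cat > h.py <<'E'
import numpy as np, cv2
from scipy.optimize import least_squares
from workcell import bot
def proj(p,X):
    X=np.atleast_2d(X); c=X@p["world_to_cam"][:3,:3].T+p["world_to_cam"][:3,3]
    return np.c_[p["fx"]*c[:,0]/-c[:,2]+p["cx"], -p["fy"]*c[:,1]/-c[:,2]+p["cy"]]
P={n:bot.camera_params(n) for n in("top","side")}
def back(n,uv,z):
    return least_squares(lambda q:(proj(P[n],[q[0],q[1],z])-uv).ravel(),[.6,0]).x
E
python3 - <<'E'
from h import *
outs=[]; 
for n,(x0,y0,x1,y1) in dict(top=(390,230,432,272),side=(238,245,280,290)).items():
    im=cv2.imread(f"pics/{n}0.png"); h=cv2.cvtColor(im,cv2.COLOR_BGR2HSV)
    m=((h[...,1]<110)&(h[...,2]>130)).astype(np.uint8); k=np.zeros_like(m);k[y0:y1,x0:x1]=m[y0:y1,x0:x1]
    _,l,st,c=cv2.connectedComponentsWithStats(k); i=1+np.argmax(st[1:,4])
    print(n,st[i],c[i],cv2.minAreaRect(np.argwhere(l==i)[:,::-1].astype(np.float32)))
    o=cv2.inRange(h,(5,170,120),(20,255,255)); cn=max(cv2.findContours(o,0,2)[0],key=cv2.contourArea)
    print(cv2.approxPolyDP(cn,8,True)[:,0].tolist())
    im[l==i]=(0,255,0) if 0 else im[l==i]
    a,b=(300,160) if n=="top" else (205,210)
    cr=cv2.resize(im[a*0+b:b+150,a:a+160],None,fx=2.5*1,fy=2.5,interpolation=2*1); outs.append(cr)
cv2.imwrite("pics/z0.png",np.hstack(outs))
E
```

```text
top [398 238  27  26 242] [410.90082645 250.2231405 ] ((411.25006103515625, 249.75003051757812), (7.071067810058594, 31.819805145263672), 45.0)
[[383, 166], [322, 222], [339, 207], [366, 226], [374, 250], [377, 236], [391, 265], [405, 265], [379, 300], [312, 232], [321, 224], [311, 231], [376, 302], [448, 231]]
side [245 251  26  29 260] [257.75 262.6 ] ((256.53076171875, 264.9461669921875), (32.86920166015625, 16.248550415039062), 29.74488067626953)
[[267, 218], [210, 268], [290, 321], [344, 256]]
```

View pics/z0.png

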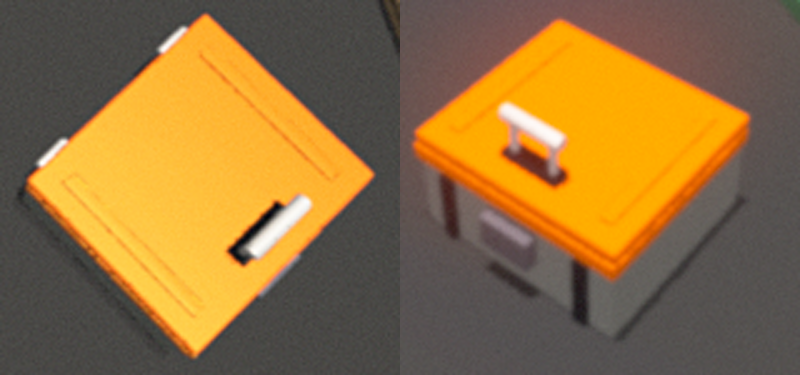

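```bash
python3 - <<'E'
from h import *
# box frame: x front->hinge, hinge at x=+.09,z=.0905
def model(v):
    x,y,t,a,dy=v
    L=np.array([[-.09,-.1,.0145],[-.09,.1,.0145],[.09,.1,.0145],[.09,-.1,.0145],[-.062,dy-.03,.057],[-.062,dy+.03,.057]])
    r=L.copy(); r[:,0]-=.09
    ca,sa=np.cos(a),np.sin(a)
    X=np.c_[.09+r[:,0]*ca+r[:,2]*sa, r[:,1], .09-r[:,0]*sa+r[:,2]*ca]
    c,s=np.cos(t),np.sin(t)
    return np.c_[x+c*X[:,0]-s*X[:,1], y+s*X[:,0]+c*X[:,1], X[:,2]]
top=np.array([[450,230],[378,302.8],[311,232],[382,165.6],[423.2,240],[398.8,261.2]])
# which corner is y- is resolved by trying both orders
side=np.array([[290.2,316],[211,265.2],[269,218],[344.6,258],[270.6,266.8],[245.4,252.4]])
for w in ([0,1,2,3,4,5],):
  for t0 in(-2.5,-.8,.8,2.3):
    f=lambda v:np.r_[(proj(P["top"],model(v))-top).ravel(),(proj(P["side"],model(v))-side).ravel()]
    s=least_squares(f,[.6,-.25,t0,0,0],loss="soft_l1"); print(s.cost,s.x)
    if s.cost<200: print(np.round(f(s.x).reshape(-1,2),1).tolist())
M=model(s.x)[4:].mean(0)
# triangulate bar
for z in (.1475,.1565):
    print(z,back("top",top[4:].mean(0),z),back("side",side[4:].mean(0),z))
E
```

```text
666.9764757787859 [ 0.629579   -0.391474   -4.24423198 -3.24450862  0.00432282]
17.376513709463648 [ 0.54300786 -0.22468848  0.59256536  0.01266112  0.00067254]
[[-1.1, -0.5], [0.6, -3.1], [1.8, -0.7], [0.9, 0.8], [-1.4, -0.4], [0.8, 0.4], [-0.5, -5.5], [1.1, -3.6], [-0.5, 0.8], [-1.7, -1.1], [-1.3, 0.8], [0.2, 1.3]]
17.37651370933007 [ 0.54300787 -0.22468848  0.59256544  0.01266095  0.00067255]
[[-1.1, -0.5], [0.6, -3.1], [1.8, -0.7], [0.9, 0.8], [-1.4, -0.4], [0.8, 0.4], [-0.5, -5.5], [1.1, -3.6], [-0.5, 0.8], [-1.7, -1.1], [-1.3, 0.8], [0.2, 1.3]]
17.3765137093288 [ 0.54300787 -0.22468848  0.59256544  0.01266094  0.00067255]
[[-1.1, -0.5], [0.6, -3.1], [1.8, -0.7], [0.9, 0.8], [-1.4, -0.4], [0.8, 0.4], [-0.5, -5.5], [1.1, -3.6], [-0.5, 0.8], [-1.7, -1.1], [-1.3, 0.8], [0.2, 1.3]]
0.1475 [ 0.49175362 -0.25930428] [ 0.49415447 -0.25493149]
0.1565 [ 0.49108607 -0.25602807] [ 0.49204517 -0.26387813]
```

```bash
cat >> h.py <<'E'
from scipy.spatial.transform import Rotation as R
def info(goal,yaw=.5926):
    s=bot.read_state(); r=R.from_rotvec(s["tcp_rot"]); M=r.as_matrix(); d=np.array([np.cos(yaw),np.sin(yaw),0])
    v=r.inv().apply(d); turn=np.degrees(np.arctan2(-v[0],v[1])); turn=(turn+90)%180-90
    print("t",round(s["time"],3),"pos",s["tool_pos"].round(4),"F",s["wrist_force"].round(2),"w",round(s["width"],3),"q",s["q"].round(2))
    print("shift tool",(M.T@(np.array(goal)-s["tool_pos"])).round(4),"turn",turn.round(2),"\n",M.round(3))
E
python3 -c "
from h import *
info([.492,-.2575,.21])"
```

```text
t 0.1 pos [0.284  0.6116 0.23  ] F [-0.31 -0.28 -0.52] w 0.998 q [ 1.1   0.26  1.61 -0.    1.27 -0.04]
shift tool [-0.5547 -0.7006  0.0215] turn 31.14 
 [[-0.907  0.421 -0.001]
 [ 0.421  0.907 -0.002]
 [ 0.    -0.002 -1.   ]]
```

Emit:
jog_arm:
  plan:
    - {"x": -0.037, "y": -0.0467}
    - {"x": -0.037, "y": -0.0467}
    - {"x": -0.037, "y": -0.0467}
    - {"x": -0.037, "y": -0.0467}
    - {"x": -0.037, "y": -0.0467}
    - {"x": -0.037, "y": -0.0467}
    - {"x": -0.037, "y": -0.0467}
    - {"x": -0.037, "y": -0.0467}
    - {"x": -0.037, "y": -0.0467}
    - {"x": -0.037, "y": -0.0467}

```text
schema error: expected keys claw, x, y, z, turn
```

Emit:
jog_arm:
  plan:
    - {"x": -0.037, "y": -0.0467}
    - {"x": -0.037, "y": -0.0467}
    - {"x": -0.037, "y": -0.0467}
    - {"x": -0.037, "y": -0.0467}
    - {"x": -0.037, "y": -0.0467}
    - {"turn": 10.4}
    - {"turn": 10.4}
    - {"turn": 10.4}
    - {}

```text
schema error: expected keys claw, x, y, z, turn
```

```bash
python3 - <<'E'
from h import *
info([.492,-.2575,.21])
o=[]
for n,(a,b) in dict(top=(300,160),side=(205,180)).items():
    im=bot.read_camera(n)[...,::-1]; cv2.imwrite(f"pics/{n}1.png",im)
    o.append(cv2.resize(im[b:b+150,a:a+160],None,fx=2.5,fy=2.5,interpolation=2))
cv2.imwrite("pics/z1.png",np.hstack(o))
E
```

```text
t 0.1 pos [0.284  0.6116 0.23  ] F [-0.31 -0.28 -0.52] w 0.998 q [ 1.1   0.26  1.61 -0.    1.27 -0.04]
shift tool [-0.5547 -0.7006  0.0215] turn 31.14 
 [[-0.907  0.421 -0.001]
 [ 0.421  0.907 -0.002]
 [ 0.    -0.002 -1.   ]]
```

View pics/z1.png

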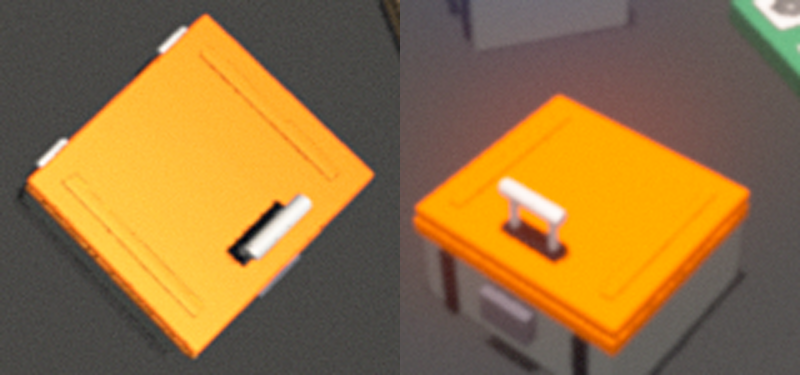

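The move was refused because every row needs all five keys, so the picture only repeats the start view. I'm resending with the full rows.

Emit:
jog_arm:
  plan:
    - {"claw": 0, "x": -0.037, "y": -0.0467, "z": 0, "turn": 0}
    - {"claw": 0, "x": -0.037, "y": -0.0467, "z": 0, "turn": 0}
    - {"claw": 0, "x": -0.037, "y": -0.0467, "z": 0, "turn": 0}
    - {"claw": 0, "x": -0.037, "y": -0.0467, "z": 0, "turn": 0}
    - {"claw": 0, "x": -0.037, "y": -0.0467, "z": 0, "turn": 0}
    - {"claw": 0, "x": -0.037, "y": -0.0467, "z": 0, "turn": 0}
    - {"claw": 0, "x": -0.037, "y": -0.0467, "z": 0, "turn": 0}
    - {"claw": 0, "x": -0.037, "y": -0.0467, "z": 0, "turn": 0}
    - {"claw": 0, "x": -0.037, "y": -0.0467, "z": 0, "turn": 0}
    - {"claw": 0, "x": -0.037, "y": -0.0467, "z": 0, "turn": 0}

```text
time: 1.45
tool_pos: [0.4233, 0.0309, 0.2315]
tcp_rot: [0.677, 3.067, 0.001]
wrist_force: [1.4, 0.1, -0.2]
width: 1.003
```

Emit:
jog_arm:
  plan:
    - {"claw": 0, "x": -0.037, "y": -0.0467, "z": 0, "turn": 0}
    - {"claw": 0, "x": -0.037, "y": -0.0467, "z": 0, "turn": 0}
    - {"claw": 0, "x": -0.037, "y": -0.0467, "z": 0, "turn": 0}
    - {"claw": 0, "x": -0.037, "y": -0.0467, "z": 0, "turn": 0}
    - {"claw": 0, "x": -0.037, "y": -0.0467, "z": 0, "turn": 0}
    - {"claw": 0, "x": 0, "y": 0, "z": 0, "turn": 10.4}
    - {"claw": 0, "x": 0, "y": 0, "z": 0, "turn": 10.4}
    - {"claw": 0, "x": 0, "y": 0, "z": 0, "turn": 10.4}
    - {"claw": 0, "x": 0, "y": 0, "z": 0, "turn": 0}

```text
time: 2.58
tool_pos: [0.4924, -0.2569, 0.2311]
tcp_rot: [-1.475, -2.773, -0.0]
wrist_force: [-0.0, 0.6, -0.1]
width: 1.004
```

```bash
python3 - <<'E'
from h import *
info([.492,-.2575,.131])
o=[]
for n,(a,b) in dict(top=(300,160),side=(205,180)).items():
    im=bot.read_camera(n)[...,::-1]; cv2.imwrite(f"pics/{n}2.png",im)
    o.append(cv2.resize(im[b:b+150,a:a+160],None,fx=2.5,fy=2.5,interpolation=2))
    s=bot.read_state(); print(n,proj(P[n],s["tool_pos"]))
cv2.imwrite("pics/z2.png",np.hstack(o))
E
```

```text
t 2.575 pos [ 0.4924 -0.2569  0.2311] F [-0.04  0.59 -0.09] w 1.004 q [-0.53  0.04  1.86 -0.    1.24 -1.12]
shift tool [-0.0003 -0.0007  0.1001] turn 0.04 
 [[-0.559  0.829 -0.   ]
 [ 0.829  0.559  0.   ]
 [ 0.    -0.    -1.   ]]
top [[426.7495845  243.84110258]]
side [[255.83907539 227.1075001 ]]
```

View pics/z2.png

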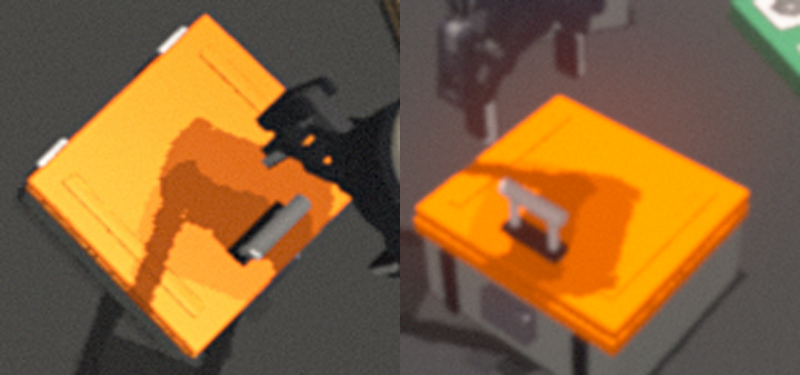

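Emit:
jog_arm:
  plan:
    - {"claw": 0, "x": 0, "y": 0, "z": 0.025, "turn": 0}
    - {"claw": 0, "x": 0, "y": 0, "z": 0.025, "turn": 0}
    - {"claw": 0, "x": 0, "y": 0, "z": 0.025, "turn": 0}
    - {"claw": 0, "x": 0, "y": 0, "z": 0.025, "turn": 0}
    - {"claw": 0, "x": 0, "y": 0, "z": 0, "turn": 0}
    - {"claw": 0.5, "x": 0, "y": 0, "z": 0, "turn": 0}
    - {"claw": 0.5, "x": 0, "y": 0, "z": 0, "turn": 0}
    - {"claw": 0.5, "x": 0, "y": 0, "z": 0, "turn": 0}
  newtons: 20

```text
time: 3.68
tool_pos: [0.4933, -0.2573, 0.1325]
tcp_rot: [1.476, 2.771, -0.0]
wrist_force: [-0.5, -0.2, -0.4]
width: 0.499
```

```bash
python3 - <<'E'
from h import *
info([.492,-.2575,.131])
o=[]
for n,(a,b) in dict(top=(370,210),side=(215,210)).items():
    im=bot.read_camera(n)[...,::-1]; cv2.imwrite(f"pics/{n}3.png",im)
    o.append(cv2.resize(im[b:b+90,a:a+80],None,fx=5,fy=5,interpolation=2))
cv2.imwrite("pics/z3.png",np.hstack(o))
E
```

```text
t 3.675 pos [ 0.4933 -0.2573  0.1325] F [-0.48 -0.21 -0.42] w 0.499 q [-0.53  0.12  1.96 -0.    1.05 -1.12]
shift tool [ 0.0006 -0.0012  0.0015] turn -0.05 
 [[-0.558  0.83   0.002]
 [ 0.83   0.558 -0.001]
 [-0.002  0.001 -1.   ]]
```

View pics/z3.png

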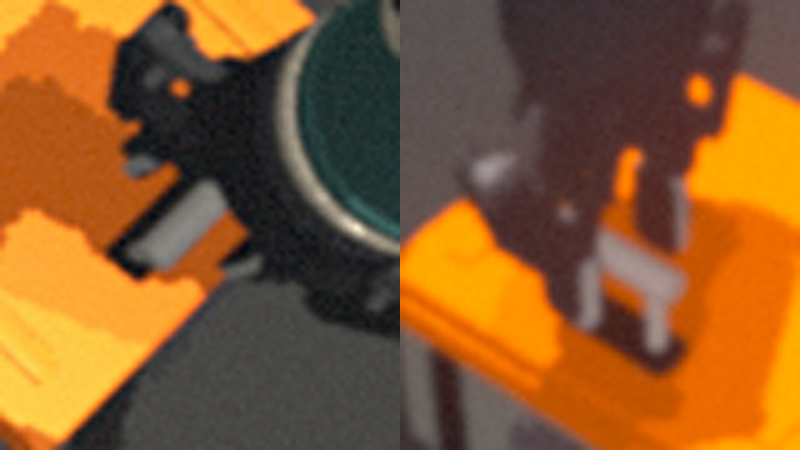

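Emit:
jog_arm:
  plan:
    - {"claw": 0.76, "x": 0, "y": 0, "z": 0, "turn": 0}
    - {"claw": 0.76, "x": 0, "y": 0, "z": 0, "turn": 0}
    - {"claw": 0.76, "x": 0, "y": 0, "z": 0, "turn": 0}
  newtons: 20

```text
time: 4.15
tool_pos: [0.4926, -0.2569, 0.1312]
tcp_rot: [-1.478, -2.772, 0.0]
wrist_force: [0.1, 0.0, 0.3]
width: 0.243
```

Emit:
jog_arm:
  plan:
    - {"claw": 0.81, "x": 0, "y": 0, "z": 0, "turn": 0}
    - {"claw": 0.81, "x": 0, "y": 0, "z": 0, "turn": 0}
  newtons: 20

```text
time: 4.4
tool_pos: [0.4926, -0.2569, 0.1312]
tcp_rot: [-1.478, -2.772, -0.0]
wrist_force: [0.5, -0.1, 0.2]
width: 0.188
```

Emit:
jog_arm:
  plan:
    - {"claw": 1, "x": 0, "y": 0, "z": 0, "turn": 0}
    - {"claw": 1, "x": 0, "y": 0, "z": 0, "turn": 0}
    - {"claw": 1, "x": 0, "y": 0, "z": 0, "turn": 0}
  newtons: 45

```text
time: 4.78
tool_pos: [0.4926, -0.257, 0.1314]
tcp_rot: [1.478, 2.772, -0.0]
wrist_force: [-0.7, 0.3, 0.6]
width: 0.142
```

Emit:
jog_arm:
  plan:
    - {"claw": 1, "x": 0, "y": 0, "z": -0.002, "turn": 0}
    - {"claw": 1, "x": 0, "y": 0, "z": -0.002, "turn": 0}
    - {"claw": 1, "x": 0, "y": 0, "z": 0, "turn": 0}
    - {"claw": 1, "x": 0, "y": 0, "z": 0, "turn": 0}
  newtons: 45

```text
time: 5.28
tool_pos: [0.4925, -0.2568, 0.135]
tcp_rot: [-1.477, -2.772, -0.0]
wrist_force: [1.1, -0.9, -4.1]
width: 0.143
```

Emit:
jog_arm:
  plan:
    - {"claw": 1, "x": 0, "y": 0, "z": -0.002, "turn": 0}
    - {"claw": 1, "x": 0, "y": 0, "z": -0.002, "turn": 0}
    - {"claw": 1, "x": 0, "y": 0, "z": -0.002, "turn": 0}
    - {"claw": 1, "x": 0, "y": 0, "z": -0.002, "turn": 0}
    - {"claw": 1, "x": 0, "y": 0, "z": 0, "turn": 0}
    - {"claw": 1, "x": 0, "y": 0, "z": 0, "turn": 0}
  newtons: 45

```text
time: 6.02
tool_pos: [0.4925, -0.2568, 0.1431]
tcp_rot: [-1.477, -2.772, -0.0]
wrist_force: [1.1, -0.5, -7.2]
width: 0.143
```

```bash
python3 - <<'E'
from h import *
info([.492,-.2575,.131])
o=[]
for n,(a,b) in dict(top=(300,160),side=(205,200)).items():
    im=bot.read_camera(n)[...,::-1]; cv2.imwrite(f"pics/{n}4.png",im)
    o.append(cv2.resize(im[b:b+150,a:a+160],None,fx=2.5,fy=2.5,interpolation=2))
    if n=="side":
        old=cv2.imread("pics/side3.png"); o.append(cv2.resize(old[b:b+150,a:a+160],None,fx=2.5,fy=2.5,interpolation=2))
cv2.imwrite("pics/z4.png",np.hstack(o[1:]))
E
```

```text
t 6.025 pos [ 0.4925 -0.2568  0.1431] F [ 1.07 -0.54 -7.15] w 0.143 q [-0.53  0.11  1.95  0.    1.08 -1.12]
shift tool [-0.0003 -0.0008  0.0121] turn -0.07 
 [[-0.558  0.83  -0.   ]
 [ 0.83   0.558  0.   ]
 [ 0.    -0.    -1.   ]]
```

View pics/z4.png

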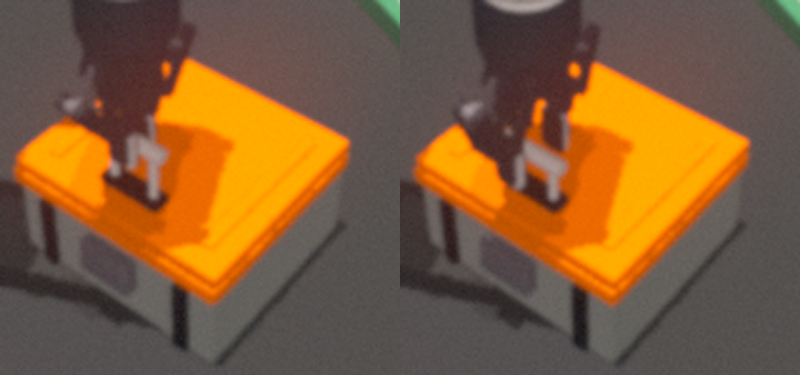

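The tug drew the handle up 12 mm. The force rose like the spring's, 4.1 to 7.2 N, and the lid's front corner stays at the same place in both views, about (213, 290) and (613, 290). The lid is caught, so I'll lower the handle and let go.

Emit:
jog_arm:
  plan:
    - {"claw": 1, "x": 0, "y": 0, "z": 0.003, "turn": 0}
    - {"claw": 1, "x": 0, "y": 0, "z": 0.003, "turn": 0}
    - {"claw": 1, "x": 0, "y": 0, "z": 0.003, "turn": 0}
    - {"claw": 1, "x": 0, "y": 0, "z": 0.003, "turn": 0}
    - {"claw": 1, "x": 0, "y": 0, "z": 0, "turn": 0}
    - {"claw": 1, "x": 0, "y": 0, "z": 0, "turn": 0}

```text
time: 6.88
tool_pos: [0.4926, -0.257, 0.1314]
tcp_rot: [-1.478, -2.772, 0.0]
wrist_force: [-0.8, -0.1, -2.2]
width: 0.145
```

Emit:
jog_arm:
  plan:
    - {"claw": 0.4, "x": 0, "y": 0, "z": 0, "turn": 0}
    - {"claw": 0.4, "x": 0, "y": 0, "z": 0, "turn": 0}
    - {"claw": 0.4, "x": 0, "y": 0, "z": 0, "turn": 0}
    - {"claw": 0.4, "x": 0, "y": 0, "z": 0, "turn": 0}

```text
time: 7.38
tool_pos: [0.4928, -0.257, 0.1315]
tcp_rot: [1.477, 2.772, 0.0]
wrist_force: [0.6, 0.7, 0.4]
width: 0.599
```

Emit:
jog_arm:
  plan:
    - {"claw": 0.4, "x": 0, "y": 0, "z": -0.02, "turn": 0}
    - {"claw": 0.4, "x": 0, "y": 0, "z": -0.03, "turn": 0}
    - {"claw": 0.4, "x": 0, "y": 0, "z": -0.04, "turn": 0}
    - {"claw": 0.4, "x": 0, "y": 0, "z": -0.04, "turn": 0}
    - {"claw": 0.4, "x": 0, "y": 0, "z": 0, "turn": 0}
    - {"claw": 0.4, "x": 0, "y": 0, "z": 0, "turn": 0}

```text
time: 8.12
tool_pos: [0.4924, -0.2567, 0.2609]
tcp_rot: [-1.477, -2.772, -0.0]
wrist_force: [0.1, -0.1, -1.1]
width: 0.594
```

```bash
python3 - <<'E'
from h import *
info([.492,-.2575,.131])
o=[]
im=bot.read_camera("side")[...,::-1]; cv2.imwrite("pics/side5.png",im)
for k in("side5","side0"):
    o.append(cv2.resize(cv2.imread(f"pics/{k}.png")[200:350,205:365],None,fx=2.5,fy=2.5,interpolation=2))
cv2.imwrite("pics/z5.png",np.hstack(o))
E
```

```text
t 8.125 pos [ 0.4924 -0.2567  0.2609] F [ 0.11 -0.08 -1.11] w 0.594 q [-0.53  0.02  1.83  0.    1.3  -1.12]
shift tool [-0.0004 -0.0007  0.1299] turn -0.07 
 [[-0.558  0.83  -0.   ]
 [ 0.83   0.558  0.   ]
 [ 0.    -0.    -1.   ]]
```

View pics/z5.png

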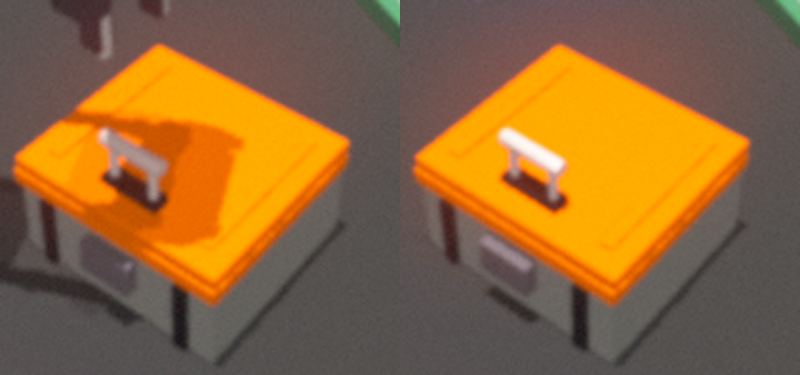

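The handle is back at its starting place, with the bar at (100–165, 130–165) in both crops. The lid edges are unchanged and the gripper is clear.

```bash
python3 -c "
from workcell import bot
print(bot.finish_job())"
```

```text
the job is handed in; nothing more can be done
None
```

The orange case's lid was already caught, so I let go after the tug and no pressing was needed. I pinched the steel bar from above and drew it straight up 12 mm. The force rose with the handle's spring from 4.1 N at 4 mm to 7.2 N at 12 mm, and the lid did not move in the side view.

**Last checks:** after I lowered the handle, opened the jaws and backed off 130 mm, the side picture matched the starting one, with the lid shut and the handle down. The wrist force was about 1 N, so nothing was being touched. I finished at about 8.1 s and planned the path to stay clear of the blue case.

**Two things did not line up exactly:**
- **Grip width:** the jaws read about 12 mm closed on the 14 mm bar, but the grip did not slip.
- **Lid angle:** the camera fit of the lid angle before the tug was too rough to tell whether it was caught. I relied on the tug force and the unmoved lid instead.

My first two move calls were refused for missing keys, and nothing moved.

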